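# Make up a setting kit and a polishing kit on two pocketed boards

### The arm

A 6-joint arm with a two-finger parallel gripper is mounted at the origin on a cart in front of the work surface, level with it; the furniture and walls round the work are solid. World frame = base frame: x ahead of the robot, y to its left, z up, the work surface at z = 0. Lengths are in m, angles in rad, forces in N, time in s.
With the tool pointing down it reaches from about 0.275 to 0.825 m from the base axis. Payload 5.2 kg.
Tool frame: the origin (TCP) lies at the very end of the fingers, on their centre line; the grasp point (between the pads) lies 19 mm behind it; z points along the fingers, y is the line along which they close (so a half turn about z gives the same grasp; the last joint's range is limited). The gripper opens to 93 mm and grips with 3 to 60 N. Pads are 15 mm wide; open, the fingers measure 128 mm over their backs; the gripper's body (75 mm by 188 mm) begins 65 mm behind the grasp point.
Start: joints at [1.064, 0.259, 1.535, -0, 1.348, -0.203], TCP at [0.165, 0.525, 0.219] pointing down, gripper open.
Joint ranges: [-3.14, 3.14], [-0.91, 2.08], [0.19, 2.58], [-1.22, 4.36], [0.22, 2.71], [-3.12, 3.12]. Speed limits (rad/s): [2.57, 2.57, 3.14, 3.14, 3.14, 3.14].

### API

Orientations are given as a unit quaternion [w, x, y, z].
In Python, from bench import * gives the robot as it stands. The module is installed in compiled form; this text tells all that it offers.
- The arm moves only by the tool servo_tool, never from a script. Its argument "moves" is a list that holds one entry, the list of rows, each a list of 7 numbers: the shift along the tool's x, y, z in cm, then the turn, a rotation vector about the tool's x, y, z in degrees, then the finger opening in cm, from 0 to 9.3. A call has 1 to 12 rows; each row shifts and turns the commanded pose from where the row before left it, along the tool's axes as they then stand; what a row does not reach is not made up. A row lasts 1/10 s, in which the tool goes at most 50 mm and 8.59 degrees, less where a joint would pass 70% of its speed; a pose out of reach is approached as far as the arm can. A call is refused whole if a number of a shift passes 5 or a number of a turn 8.59, either way. A call with a gripper value outside its range is refused whole. The fingers move at their own pace and stop on an object; "grip_force" is the grip in N (left out, the last holds). Time passes only in rows, so rows that do not move let the fingers close. It gives the time, the measured TCP pose, the force, the opening and the grip force at its end, in the units of the state.
- read_state(): the state, without advancing time (a new reading comes with each control period).
- capture(name): name is "scene" or "top"; returns the picture (384x512x3 uint8, red, green, blue); there is no depth.
- camera_model(name): a dict with "fx", "fy", "cx", "cy" (pixels), "k1" (the pictures are not rectified: a ray, as slopes to the right and down, at radius r is drawn at 1 + k1 r^2 times it, then the intrinsics apply), "cam_to_world" (4x4, takes a point from camera to world coordinates). Camera axes: x right, y down, z forward; pixel columns grow to the right and rows downward; lengths in m; the calibration is good to about 2 mm. A picture is of the moment at which its call begins. camera_model takes no time and is no camera call.
- hand_in(): hands the job in; it is judged then, once.
Trained networks look in the newest picture that a camera, given by its name, has taken for a name from the list of things; names that differ only in an ending like _2 or _b are one class to them, and where a whole thing is asked for, a point or a joint stands for the part that bears it (a point fixed in the world has none). Each returns a list of dicts, best first, with "confidence" (0 to 1); they miss things now and then, are a little off and sometimes report something else, mostly with a low value. They report only what shows in the picture. A call takes as long as a camera call. They do not tell look-alikes from the thing itself.
- masks_of(camera, query): "region" (384x512 bool, what is visible of it) and "at" ([column, row] in pixels, amid what is visible of it).
- landmark_of(camera, query): "at" ([column, row] in pixels: a listed point, or the origin of a listed thing).
The state is a dict: "t": time; "q": joint angles; "dq": joint speeds; "tau": joint torques, N m; "tcp_pos": TCP position; "eef_rot": TCP orientation; "ft_force": force on the tool from outside, world axes, zero at the start; "moment": the same for the moment, N m; "width": finger opening in m; "gripper_force": force on a finger pad.
Only numpy, scipy, OpenCV 4.12 (cv2) and the standard library are available. Lean on these libraries where they do the work, as an engineer would, in place of code of your own. Each camera call takes 0.05 s, during which the arm holds its last target. There are 200 camera calls.

### The job

Make up two kits from the stock lying loose in the middle of the bench. The board with three pockets is the stone-setting kit: steel bar in its oblong pocket, the open tin of stones and the lump of beeswax in its two round pockets, either way about. The board with two pockets is the polishing kit: two-tone polishing bar in the oblong pocket, black canister upright in the round one. Each thing must sit flat on the floor of its pocket; keep the open tin level so that no stones spill, and leave the loupe, the wax ring and the pliers where they are.

Things in the scene. Friction and masses are not known exactly. Their poses are not given: they have to be found in the camera images.
- setting_bar_mid (a point): Grey steel bar, a plain block 19 (x) by 62 (y) by 13 (z) mm, lying flat; the point is its centre. Its long side is its y axis. 0.12 kg.
- stone_tin_mid (a point): Small round open tin, pale metal, 35 mm across outside and 11 mm high, thin-walled, with small coloured stones fixed on its floor; the point is on its axis, half-way up.
- beeswax_mid (a point): Round lump of beeswax, dull beige, about 44 mm across and 22 mm high, sides slightly bulged; the point is on its axis, half-way up.
- polish_bar_mid (a point): Bar of polishing compound, brown at one end and pale grey at the other, 34 (x) by 96 (y) by 32 (z) mm, lying flat; the point is its centre. Its long side is its y axis.
- canister_mid (a point): Black round canister with a grey lid, 47 mm high, body 31 mm and lid (top 7 mm) 34 mm across, standing upright; the point is on its axis, half-way up.
- board_three: Fixed flat plywood board, 160 (x) by 170 (y) by 12 mm thick, lying on the bench; origin at the centre of its underside, z up. Pockets are 5 mm deep, lined with thin grey felt, floor 7 mm above the board's underside. Three pockets: an oblong one 36 (x) by 80 (y) mm centred at x = -45, y = 0 mm, and two round ones 60 mm across centred at x = +35, y = +45 and x = +35, y = -45 mm, in the board's frame.
- board_two: Fixed flat plywood board, 160 (x) by 170 (y) by 12 mm thick, lying on the bench; origin at the centre of its underside, z up. Pockets are 5 mm deep, lined with thin grey felt, floor 7 mm above the board's underside. Two pockets: an oblong one 50 (x) by 114 (y) mm centred at x = -38, y = 0 mm, and a round one 52 mm across centred at x = +42, y = 0 mm, in the board's frame.
- loupe_mid (a point): Bystander: folding loupe in a black case, 66 by 40 by 12 mm; the point is at its middle. Leave it.
- wax_ring_mid (a point): Bystander: dark green ring blank, 37 mm across and 14 mm high; the point is at its middle. Leave it.
- pliers_mid (a point): Bystander: pliers with black handles lying flat, 128 by 37 by 8 mm; the point is at their middle. Leave them.
Things that resemble listed ones, but are neither listed nor needed, are in the scene too. Of the things that look like the part that bears stone_tin_mid, the middle-sized one is meant.

How it is judged:
By the outcome, as a careful person would: the job done as asked, in the order asked, and still so for the second after the job is handed in, with the robot touching nothing.
It also fails if it takes over 109 s, if anything falls off the work surface, if the arm or the gripper's body presses on something with over 40 N, if the wrist force passes 120 N, or if a joint passes its speed limit or range.

## Working session

There is one attempt and no reset: what is moved stays moved. The work goes in short steps, Python scripts to look and compute and a tool call to move; the robot and the scene stay as the last step left them, time stands still between calls to the robot, and variables do not carry over. Pictures are saved under pics/ and viewed, at most 16 in all, crops included, and the job is handed in when it is done.

Besides the shell and the picture viewer there is one more tool, called after "Emit:" in YAML: its name, and indented under it one key for each argument. servo_tool: Moves the arm, as the interface text tells. Its arguments: {"type":"object","properties":{"moves":{"type":"array","items":{"type":"array","items":{"type":"array","items":{"type":"number"}}}},"grip_force":{"type":"number"}},"required":["moves"]}

```bash
mkdir -p pics
cat > h.py <<'E'
from bench import *
import numpy as np, cv2
from scipy.spatial.transform import Rotation as R
def ray(cam,px):
    m=camera_model(cam); d=np.array([(px[0]-m['cx'])/m['fx'],(px[1]-m['cy'])/m['fy']]); u=d.copy()
    for _ in range(20): u=d/(1+m['k1']*(u@u))
    T=np.array(m['cam_to_world']); return T[:3,3],T[:3,:3]@np.r_[u,1]
def at_z(cam,px,z):
    o,d=ray(cam,px); return o+d*(z-o[2])/d[2]
def proj(cam,p):
    m=camera_model(cam); T=np.array(m['cam_to_world']); c=T[:3,:3].T@(np.asarray(p)-T[:3,3]); u=c[:2]/c[2]; u=u*(1+m['k1']*(u@u))
    return np.array([u[0]*m['fx']+m['cx'],u[1]*m['fy']+m['cy']])
def save(img,n,box=None,s=1.5):
    if box: img=img[box[1]:box[3],box[0]:box[2]]
    cv2.imwrite(f'pics/{n}.png',cv2.resize(img[:,:,::-1],None,fx=s,fy=s,interpolation=cv2.INTER_CUBIC))
E
python3 - <<'E'
from h import *
for c in('top','scene'):
    save(capture(c),c+'0'); m=camera_model(c); print(c,m['fx'],m['k1'],np.round(m['cam_to_world'],3).tolist())
Z=dict(setting_bar_mid=.0065,stone_tin_mid=.0055,beeswax_mid=.011,polish_bar_mid=.016,canister_mid=.0235,board_three=0,board_two=0,loupe_mid=.006,wax_ring_mid=.007,pliers_mid=.004)
for n,z in Z.items():
    for c in('top','scene'):
        print(n,c,[(np.round(d['at']).tolist(),round(d['confidence'],2),np.round(at_z(c,d['at'],z)[:2],3).tolist()) for d in landmark_of(c,n)][:4])
s=read_state();print({k:np.round(v,3).tolist() for k,v in s.items()})
E
```

```text
top 356.681288722992 -0.07629865626481963 [[0.001, -0.983, 0.181, 0.369], [-1.0, 0.0, 0.004, 0.013], [-0.004, -0.181, -0.983, 1.009], [0.0, 0.0, 0.0, 1.0]]
scene 482.2289814824515 0.0007915841265294407 [[0.671, -0.324, 0.667, -0.175], [-0.741, -0.318, 0.591, -0.634], [0.021, -0.891, -0.453, 0.568], [0.0, 0.0, 0.0, 1.0]]
setting_bar_mid top [([221.0, 226.0], 0.72, [0.445, 0.103]), ([308.0, 149.0], 0.38, [0.671, -0.148])]
setting_bar_mid scene [([197.0, 222.0], 0.63, [0.454, 0.094])]
stone_tin_mid top [([289.0, 221.0], 0.48, [0.461, -0.089]), ([281.0, 154.0], 0.45, [0.655, -0.069]), ([277.0, 189.0], 0.41, [0.552, -0.055]), ([277.0, 230.0], 0.28, [0.435, -0.054])]
stone_tin_mid scene [([278.0, 228.0], 0.61, [0.562, -0.057]), ([308.0, 216.0], 0.61, [0.657, -0.071]), ([267.0, 250.0], 0.59, [0.479, -0.095]), ([242.0, 181.0], 0.32, [0.683, 0.171])]
beeswax_mid top [([255.0, 153.0], 0.66, [0.658, 0.008])]
beeswax_mid scene [([285.0, 203.0], 0.72, [0.66, 0.004])]
polish_bar_mid top [([233.0, 187.0], 0.6, [0.556, 0.07])]
polish_bar_mid scene [([237.0, 203.0], 0.6, [0.57, 0.079])]
canister_mid 
[... 524 characters left out ...]
([322.0, 285.0], 0.58, [0.46, -0.247])]
wax_ring_mid top [([311.0, 149.0], 0.45, [0.672, -0.157])]
wax_ring_mid scene []
pliers_mid top [([341.0, 150.0], 0.64, [0.67, -0.245]), ([307.0, 151.0], 0.44, [0.666, -0.145]), ([346.0, 222.0], 0.26, [0.459, -0.25])]
pliers_mid scene [([322.0, 284.0], 0.57, [0.464, -0.246]), ([378.0, 242.0], 0.53, [0.671, -0.248])]
{'t': 1.1, 'q': [1.064, 0.259, 1.535, -0.0, 1.348, -0.203], 'dq': [0.001, 0.001, -0.001, 0.001, -0.001, -0.0], 'tau': [-0.0, -43.721, -28.431, 0.072, 0.031, 0.0], 'tcp_pos': [0.165, 0.525, 0.219], 'eef_rot': [0.0, 0.151, 0.988, -0.0], 'ft_force': [-0.282, 0.229, -0.02], 'moment': [0.055, -0.039, 0.037], 'gripper_force': 0.0, 'width': 0.093}
```

View pics/top0.png

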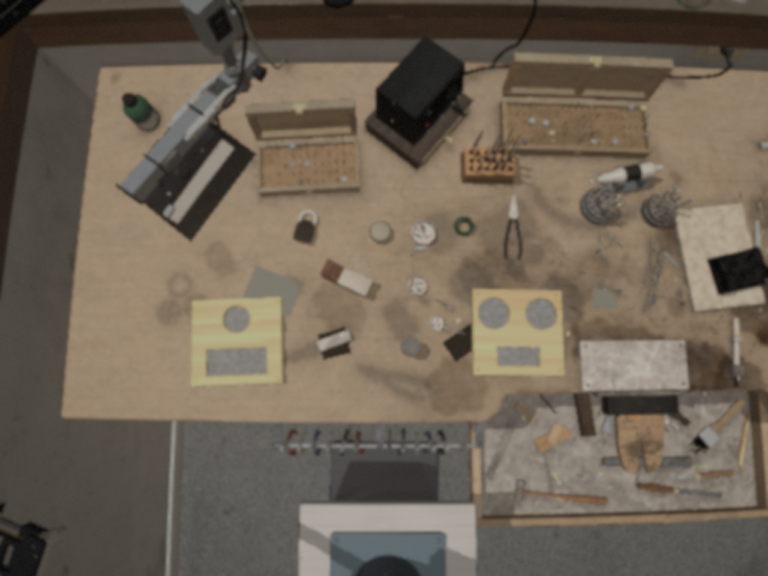

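View pics/scene0.png

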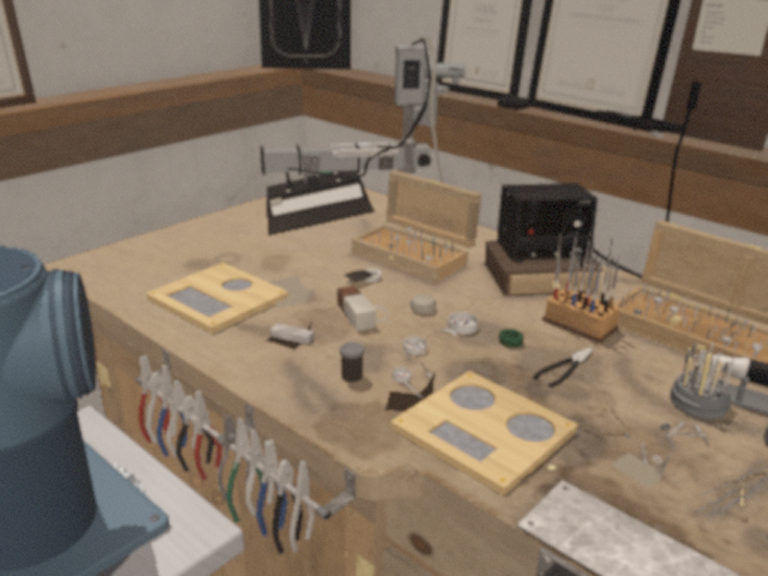

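The top picture shows: the bar at (222,227), tins at (282,155), (278,190) and (291,216), wax at (254,154), polish bar at (231,186), canister at (275,231), and boards at (158,227) and (345,221). Candidates for the stone tin are (282,155) large, (278,190) middle and (291,216) small, so I choose (278,190). For the canister and steel bar there is only one candidate each, though each has dark patches nearby. I'll check these in a close crop.

Run:
```python
from h import *
save(capture('top'),'topc',(190,140,320,245),6)
save(capture('scene'),'scenec',(160,170,350,300),4.2)
for n in('setting_bar_mid','stone_tin_mid','beeswax_mid','polish_bar_mid','canister_mid'):
    for c in ('top','scene'):
        for d in masks_of(c,n)[:4]:
            ys,xs=np.nonzero(d['region']); r=cv2.minAreaRect(np.c_[xs,ys].astype(np.float32))
            P=np.array([at_z(c,p,{'s':.013,'b':.02,'p':.032,'c':.047}[n[0]])[:2] for p in cv2.boxPoints(r)])
            e=P[1:3]-P[:2]
            print(n,c,round(d['confidence'],2),np.round(d['at']),len(xs),'ctr',P.mean(0).round(4),'edges mm/deg',[(round(1000*np.hypot(*v),1),round(np.degrees(np.arctan2(v[1],v[0])),1)) for v in e])
```

```text
setting_bar_mid top 0.68 [223. 225.] 177 ctr [0.4439 0.0988] edges mm/deg [(np.float64(63.6), np.float64(-69.3)), (np.float64(22.0), np.float64(-159.0))]
setting_bar_mid scene 0.79 [195. 222.] 232 ctr [0.4404 0.0898] edges mm/deg [(np.float64(41.2), np.float64(43.2)), (np.float64(67.4), np.float64(-70.0))]
stone_tin_mid top 0.72 [281. 154.] 205 ctr [ 0.6524 -0.0695] edges mm/deg [(np.float64(43.6), np.float64(-90.0)), (np.float64(45.0), np.float64(178.9))]
stone_tin_mid top 0.64 [278. 190.] 126 ctr [ 0.548  -0.0566] edges mm/deg [(np.float64(31.3), np.float64(-90.0)), (np.float64(34.6), np.float64(179.1))]
stone_tin_mid top 0.46 [290. 217.] 71 ctr [ 0.4767 -0.0922] edges mm/deg [(np.float64(25.3), np.float64(-90.1)), (np.float64(22.5), np.float64(178.8))]
stone_tin_mid top 0.44 [274. 231.] 127 ctr [ 0.4335 -0.0427] edges mm/deg [(np.float64(33.5), np.float64(-90.0)), (np.float64(30.5), np.float64(179.3))]
stone_tin_mid scene 0.71 [277. 230.] 130 ctr [ 0.5427 -0.0645] edges mm/deg [(np.float64(29.3), np.float64(-45.9)), (np.float64(42.6), np.float64(-140.8))]
stone_tin_mid scene 0.66 
[... 656 characters left out ...]
 mm/deg [(np.float64(39.2), np.float64(-45.8)), (np.float64(53.5), np.float64(-147.7))]
polish_bar_mid top 0.88 [234. 186.] 445 ctr [0.5583 0.0762] edges mm/deg [(np.float64(35.5), np.float64(-25.2)), (np.float64(98.6), np.float64(-117.0))]
polish_bar_mid scene 0.96 [240. 203.] 534 ctr [0.545  0.0575] edges mm/deg [(np.float64(70.2), np.float64(12.1)), (np.float64(146.1), np.float64(-118.7))]
canister_mid top 0.5 [233. 182.] 450 ctr [0.5565 0.0733] edges mm/deg [(np.float64(38.7), np.float64(-25.2)), (np.float64(94.6), np.float64(-117.0))]
canister_mid scene 0.84 [233. 242.] 396 ctr [ 0.41   -0.0656] edges mm/deg [(np.float64(33.3), np.float64(-45.9)), (np.float64(95.7), np.float64(-136.6))]
```

View pics/topc.png

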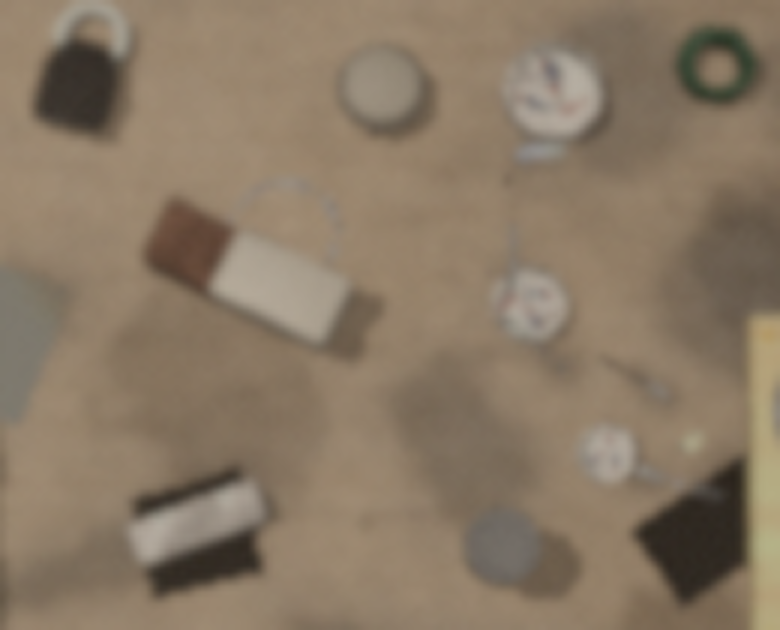

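View pics/scenec.png

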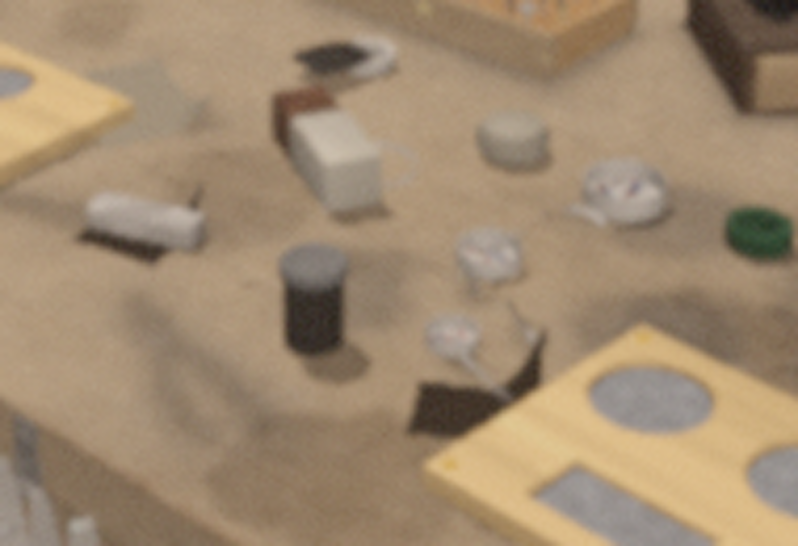

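Crop check: the tins at crop (555,90), (532,304) and (608,453) differ clearly in size, and the middle one at full-picture pixel (278,190) is mine. The steel bar lies at (223,227) beside flat black paper. Next I measure positions and board poses.

```bash
cat >> h.py <<'E'
def go(x,y,z,ang):  # print shift needed; ang = world direction (deg) of closing axis
    s=read_state(); q=s['eef_rot']; r=R.from_quat([q[1],q[2],q[3],q[0]]); M=r.as_matrix()
    cur=np.degrees(np.arctan2(M[1,1],M[0,1])); d=(ang-cur+90)%180-90
    # tool z is down: positive turn about tool z lowers the world angle
    a=np.radians(cur+d); Y=np.array([np.cos(a),np.sin(a)]); X=np.array([Y[1],-Y[0]])*-1
    if X@M[:2,0]<0 and False: X=-X
    X=np.cross(np.r_[Y,0],[0,0,-1])[:2]
    D=np.array([x,y])-s['tcp_pos'][:2]
    print('t',round(s['t'],1),'pos',np.round(s['tcp_pos'],4),'ang',round(cur,1),'tilt',round(np.degrees(np.arccos(-M[2,2])),2),'q6',round(s['q'][5],2),'w',round(s['width'],4),'| turn z',round(-d,1),'then xy cm',round(100*D@X,2),round(100*D@Y,2),'z',round(100*(s['tcp_pos'][2]-z),2))
E
python3 - <<'E'
from h import *
im=capture('top')
cv=lambda u,v:((u+.5)/6-.5+190,(v+.5)/6-.5+140)
for n,u,v,z in(('bar',199.5,522,.013),('tin',532,304,.011),('wax',382,85,.021),('pol',249,271.5,.032),('can',503,545,.047),('bigtin',555,90,.011),('smalltin',608,453,.011)):
    P=at_z('top',cv(u,v),z); print(n,P.round(4),'scene crop px',((proj('scene',P)-[160,170]+.5)*4.2-.5).round())
for n,c in(('bar',((130,532),(255,478),(268,513),(145,565))),('pol',((178,198),(350,290),(322,343),(147,255)))):
    Q=np.array([at_z('top',cv(*p),.013 if n=='bar' else .032)[:2] for p in c]); e=np.diff(np.r_[Q,Q[:1]],axis=0); print(n,[(round(1000*np.hypot(*v),1),round(np.degrees(np.arctan2(v[1],v[0])),1)) for v in e])
hsv=cv2.cvtColor(im,cv2.COLOR_RGB2HSV)
for n in('board_three','board_two'):
    for c in('top','scene'):
        d=masks_of(c,n)[0]; k,_=cv2.findContours(d['region'].astype(np.uint8),0,2); k=max(k,key=cv2.contourArea)
        W=np.array([at_z(c,p[0],.012)[:2]*1000 for p in k],np.float32); r=cv2.minAreaRect(W); print(n,c,d['confidence'],r)
        if c=='top':
            m=cv2.morphologyEx(d['region'].astype(np.uint8),cv2.MORPH_CLOSE,np.ones((9,9)))
            f=((hsv[...,1]<70)&(m>0)).astype(np.uint8); f=cv2.erode(f,np.ones((2,2)))*0+f
            nn,L,S,C=cv2.connectedComponentsWithStats(f)
            for i in range(1,nn):
                if S[i,4]>60: print('  pocket',S[i].tolist(),(at_z(c,C[i],.008)[:2]*1000).round(1))
E
```

```text
bar [0.4443 0.0971 0.013 ] scene crop px [141. 213.]
tin [ 0.5476 -0.0588  0.011 ] scene crop px [484. 249.]
wax [0.6522 0.0122 0.021 ] scene crop px [507. 123.]
pol [0.5592 0.0741 0.032 ] scene crop px [319. 125.]
can [ 0.4315 -0.0419  0.047 ] scene crop px [308. 262.]
bigtin [ 0.6526 -0.0714  0.011 ] scene crop px [622. 187.]
smalltin [ 0.4767 -0.0935  0.011 ] scene crop px [446. 328.]
bar [(np.float64(63.2), np.float64(-66.5)), (np.float64(17.4), np.float64(-159.2)), (np.float64(61.8), np.float64(113.0)), (np.float64(16.9), np.float64(25.4))]
pol [(np.float64(91.9), np.float64(-118.5)), (np.float64(28.1), np.float64(152.7)), (np.float64(91.8), np.float64(63.1)), (np.float64(30.6), np.float64(-27.2))]
board_three top 0.8 ((459.2887878417969, -245.99594116210938), (173.3807830810547, 160.5699462890625), 89.59587860107422)
  pocket [318, 198, 22, 22, 368] [ 494.6 -200.9]
  pocket [350, 199, 21, 22, 353] [ 493.  -291.3]
  pocket [316, 229, 44, 16, 486] [ 417.7 -236.4]
board_three scene 0.82 ((454.13140869140625, -249.0977783203125), (178.85836791992188, 175.5337677001953), 89.15681457519531)
board_two top 0.73 ((441.8474426269531, 282.1490783691406), (161.11697387695312, 171.734375), 2.9100112915039062)
  pocket [128, 203, 59, 27, 697] [468.8 278.9]
  pocket [129, 231, 58, 26, 1014] [397.5 280.1]
board_two scene 0.7 ((438.63262939453125, 273.3150329589844), (174.0570526123047, 189.834228515625), 2.267326593399048)
```

Run:
```python
from h import *
print([ (at_z('top',p,.008)*1000).round(1)[:2] for p in((157.2-.2,212.5-.2),(157.1,240.5))])
go(.445,.0965,.10,22.5)
```

```text
[array([484.6, 285.4]), array([405.1, 281.6])]
t 1.9 pos [0.1645 0.5248 0.2187] ang 72.6 tilt 0.0 q6 -0.2 w 0.0928 | turn z 50.1 then xy cm -50.3 9.52 z 11.87
```

Emit:
servo_tool:
  moves:
    - [[0,0,0,0,0,8.35,5],[0,0,0,0,0,8.35,5],[0,0,0,0,0,8.35,5],[0,0,0,0,0,8.35,5],[0,0,0,0,0,8.35,5],[0,0,0,0,0,8.35,5],[-4,0.8,0,0,0,0,5],[-4,0.8,0,0,0,0,5],[-4,0.8,0,0,0,0,5],[-4,0.8,0,0,0,0,5],[-4,0.8,0,0,0,0,5],[-4,0.8,0,0,0,0,5]]

```text
t: 3.15
tcp_pos: [0.3013, 0.3201, 0.2189]
eef_rot: [0.0, 0.555, 0.832, 0.0]
ft_force: [0.9, -0.2, 0.1]
width: 0.0502
gripper_force: 0.0
```

Emit:
servo_tool:
  moves:
    - [[-4,0.7,2,0,0,0,5],[-4,0.7,2,0,0,0,5],[-4,0.7,2,0,0,0,5],[-4,0.7,2,0,0,0,5],[-4,0.8,2,0,0,0,5],[-4,0.8,1,0,0,0,5],[0,0,0,0,0,0,5]]

```text
t: 3.85
tcp_pos: [0.4353, 0.1129, 0.1076]
eef_rot: [0.0, 0.558, 0.83, -0.001]
ft_force: [-0.9, 0.7, 0.5]
width: 0.05
gripper_force: 0.0
```

```bash
python3 -c "
from h import *
go(.445,.0965,.006,22.5)"
```

```text
t 3.9 pos [0.4353 0.1129 0.1076] ang 22.2 tilt 0.07 q6 -0.38 w 0.05 | turn z -0.3 then xy cm -1.89 0.27 z 10.16
```

Emit:
servo_tool:
  moves:
    - [[-1,0.15,3,0,0,0,5],[-0.9,0.12,3,0,0,0,5],[0,0,2.5,0,0,0,5],[0,0,1,0,0,0,5],[0,0,0.66,0,0,0,5],[0,0,0,0,0,0,5],[0,0,0,0,0,0,1.5],[0,0,0,0,0,0,1.5],[0,0,0,0,0,0,1.5],[0,0,0,0,0,0,1.5]]
  grip_force: 20

```text
t: 4.85
tcp_pos: [0.4433, 0.1001, 0.0076]
eef_rot: [0.0, 0.556, 0.831, 0.0]
ft_force: [0.1, 0.5, 0.4]
width: 0.0226
gripper_force: 0.0
```

```bash
python3 -c "
from h import *
go(.414,-.245,.013,-1)
save(capture('scene'),'grip1',(160,170,350,300),4.2)"
```

```text
t 4.8 pos [0.4433 0.1001 0.0076] ang 22.5 tilt 0.07 q6 -0.42 w 0.0226 | turn z 23.5 then xy cm -34.55 -2.33 z -0.54
```

View pics/grip1.png

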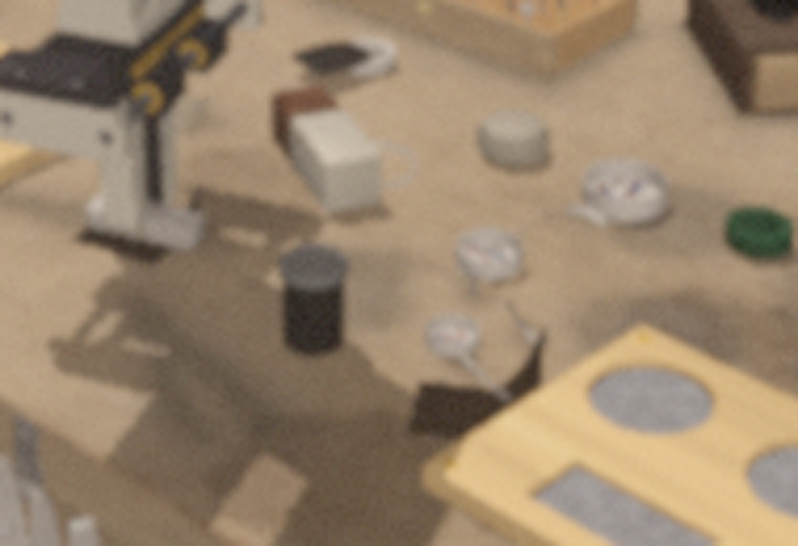

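Emit:
servo_tool:
  moves:
    - [[-0.2,0,0.15,0,0,0,2.5],[0,0,0,0,0,0,1.5],[0,0,0,0,0,0,1.5],[0,0,0,0,0,0,1.5]]
  grip_force: 20

```text
t: 5.3
tcp_pos: [0.4436, 0.0981, 0.0055]
eef_rot: [-0.0, 0.556, 0.831, -0.0]
ft_force: [-0.6, 0.5, 0.6]
width: 0.0186
gripper_force: 20.0
```

```bash
python3 -c "
from h import *
go(.414,-.242,.0135,-1);print(read_state()['gripper_force'])"
```

```text
t 5.3 pos [0.4436 0.0981 0.0055] ang 22.5 tilt 0.01 q6 -0.42 w 0.0186 | turn z 23.5 then xy cm -34.05 -2.37 z -0.8
19.99942570924759
```

Emit:
servo_tool:
  moves:
    - [[0,0,-3,0,0,0,1.5],[0,0,-4,0,0,0,1.5],[0,0,-4,0,0,7.85,1.5],[0,0,0,0,0,7.85,1.5],[0,0,0,0,0,7.85,1.5],[-4,-0.3,0,0,0,0,1.5],[-4,-0.3,0,0,0,0,1.5],[-4,-0.3,0,0,0,0,1.5],[-4,-0.3,0,0,0,0,1.5],[-4,-0.3,0,0,0,0,1.5],[-4,-0.3,0,0,0,0,1.5],[-4,-0.3,0,0,0,0,1.5]]

```text
t: 6.5
tcp_pos: [0.4169, -0.1828, 0.1154]
eef_rot: [-0.0, 0.714, 0.701, 0.0]
ft_force: [0.6, -0.2, -0.0]
width: 0.0186
gripper_force: 20.0
```

Emit:
servo_tool:
  moves:
    - [[-3,-0.1,0,0,0,0,1.5],[-2,-0.1,2,0,0,0,1.5],[-1,0,3,0,0,0,1.5],[0,0,1,0,0,0,1.5],[0,0,0,0,0,0,1.5]]

```text
t: 7.0
tcp_pos: [0.413, -0.2398, 0.054]
eef_rot: [-0.003, 0.714, 0.7, 0.0]
ft_force: [-0.4, 0.9, -0.7]
width: 0.0189
gripper_force: 20.0
```

```bash
python3 -c "
from h import *
go(.414,-.242,.0130,-1);save(capture('top'),'bar1',(300,180,400,260),6)"
```

```text
t 7.0 pos [ 0.413  -0.2398  0.054 ] ang -1.1 tilt 0.29 q6 -0.74 w 0.0189 | turn z -0.1 then xy cm -0.21 0.11 z 4.1
```

View pics/bar1.png

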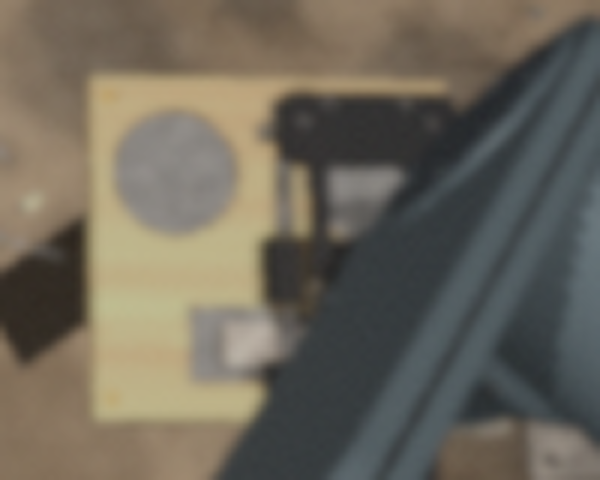

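The bar is held at crop (255,345), over the oblong pocket and parallel to it. I'll lower it and release.

Emit:
servo_tool:
  moves:
    - [[-0.2,0.1,1.5,0,0,0,1.5],[0,0,1.5,0,0,0,1.5],[0,0,0.8,0,0,0,1.5],[0,0,0.3,0,0,0,1.5],[0,0,0,0,0,0,1.5]]

```text
t: 7.55
tcp_pos: [0.4157, -0.2431, 0.015]
eef_rot: [0.0, 0.713, 0.701, 0.0]
ft_force: [-0.5, -0.2, -1.2]
width: 0.0184
gripper_force: 20.0
```

```bash
python3 -c "
from h import *
go(.414,-.242,.0130,-1);d=masks_of('top','setting_bar_mid');print([(x['at'],x['confidence']) for x in d]); print(read_state()['ft_force'])"
```

```text
t 7.5 pos [ 0.4157 -0.2431  0.015 ] ang -1.0 tilt 0.02 q6 -0.74 w 0.0184 | turn z -0.0 then xy cm 0.1 -0.17 z 0.2
[([340.9, 235.5], 0.39)]
[-0.72200335  0.17701669 -1.37086339]
```

Emit:
servo_tool:
  moves:
    - [[0,0,0.18,0,0,0,1.5],[0,0,0,0,0,0,1.5],[0,0,0,0,0,0,4.5],[0,0,0,0,0,0,4.5],[0,0,0,0,0,0,4.5],[0,0,-2,0,0,0,4.5],[0,0,-4,0,0,0,4.5],[0,0,-4,0,0,0,4.5],[4,3,0,0,0,0,6],[4,3,0,0,0,0,6],[4,3,0,0,0,0,6],[4,3,0,0,0,0,6]]

```text
t: 8.8
tcp_pos: [0.5393, -0.0842, 0.1131]
eef_rot: [0.0, 0.714, 0.7, 0.0]
ft_force: [0.6, -0.7, -0.1]
width: 0.0597
gripper_force: 0.0
```

```bash
python3 -c "
from h import *
go(.5483,-.0595,.006,-1);save(capture('top'),'bar2',(300,180,400,260),6)"
```

```text
t 8.8 pos [ 0.5393 -0.0842  0.1131] ang -1.1 tilt 0.05 q6 -0.34 w 0.0597 | turn z -0.1 then xy cm 2.49 0.85 z 10.71
```

View pics/bar2.png

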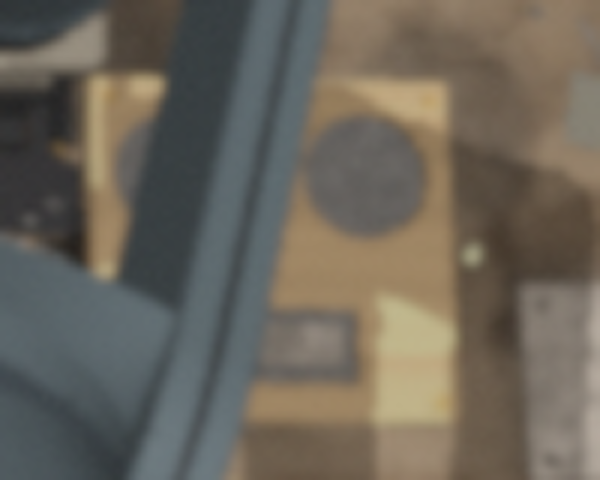

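The bar sits in its pocket at crop (310,345). Next is the tin.

Emit:
servo_tool:
  moves:
    - [[1.3,0.45,3,0,0,0,6],[1.2,0.4,3,0,0,0,6],[0,0,2.5,0,0,0,6],[0,0,1.3,0,0,0,6],[0,0,0.8,0,0,0,6],[0,0,0,0,0,0,6],[0,0,0,0,0,0,6]]
  grip_force: 8

```text
t: 9.55
tcp_pos: [0.548, -0.0614, 0.0077]
eef_rot: [0.001, 0.714, 0.7, 0.0]
ft_force: [-0.2, -1.0, 0.2]
width: 0.0599
gripper_force: 0.0
```

```bash
python3 -c "
from h import *
go(.5483,-.0595,.006,-1);save(capture('scene'),'tin1',(200,170,350,280),5.2)"
```

```text
t 9.6 pos [ 0.548  -0.0614  0.0077] ang -1.1 tilt 0.09 q6 -0.29 w 0.0599 | turn z -0.1 then xy cm 0.19 0.03 z 0.17
```

View pics/tin1.png

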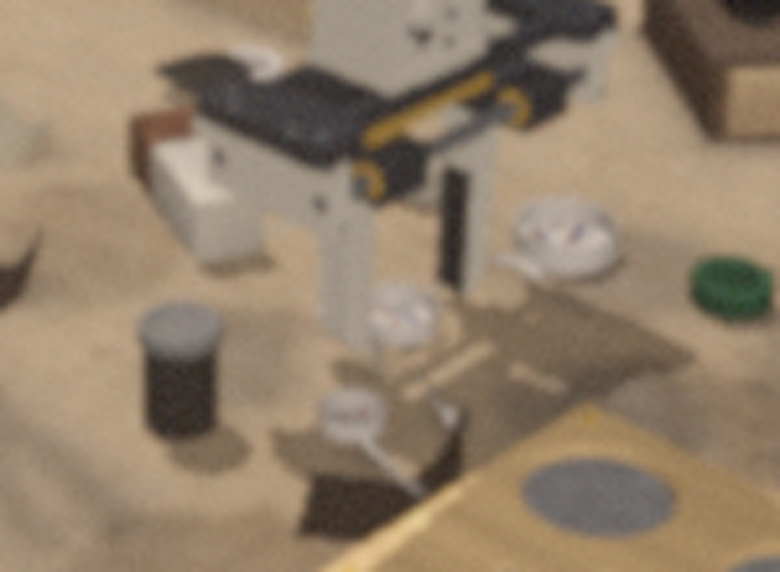

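Emit:
servo_tool:
  moves:
    - [[0.1,0,0.17,0,0,0,6],[0,0,0,0,0,0,5],[0,0,0,0,0,0,4.4],[0,0,0,0,0,0,3.8],[0,0,0,0,0,0,3.2],[0,0,0,0,0,0,2.8],[0,0,0,0,0,0,2.8],[0,0,0,0,0,0,2.8]]
  grip_force: 8

```text
t: 10.4
tcp_pos: [0.5475, -0.0598, 0.0052]
eef_rot: [0.0, 0.714, 0.701, 0.0]
ft_force: [0.1, 0.2, 1.5]
width: 0.0333
gripper_force: 8.0
```

```bash
python3 -c "
from h import *
go(.4946,-.2009,.0135,-1);print(read_state()['gripper_force'])"
```

```text
t 10.4 pos [ 0.5475 -0.0598  0.0052] ang -1.1 tilt 0.02 q6 -0.29 w 0.0333 | turn z -0.1 then xy cm -14.2 -5.04 z -0.83
8.023751874861773
```

Emit:
servo_tool:
  moves:
    - [[0,0,-0.5,0,0,0,2.8],[0,0,-1,0,0,0,2.8],[0,0,-2,0,0,0,2.8],[0,0,-2,0,0,0,2.8],[0,0,-1,0,0,0,2.8],[0,0,0,0,0,0,2.8]]

```text
t: 11.0
tcp_pos: [0.5485, -0.0601, 0.072]
eef_rot: [0.002, 0.714, 0.701, 0.001]
ft_force: [-0.6, -0.3, -0.6]
width: 0.0336
gripper_force: 8.0
```

```bash
python3 -c "
from h import *
go(.4946,-.2009,.0135,-1);save(capture('scene'),'tin2',(220,150,340,240),6.5)"
```

```text
t 11.0 pos [ 0.5485 -0.0601  0.072 ] ang -1.1 tilt 0.21 q6 -0.29 w 0.0336 | turn z -0.1 then xy cm -14.17 -5.15 z 5.85
```

View pics/tin2.png

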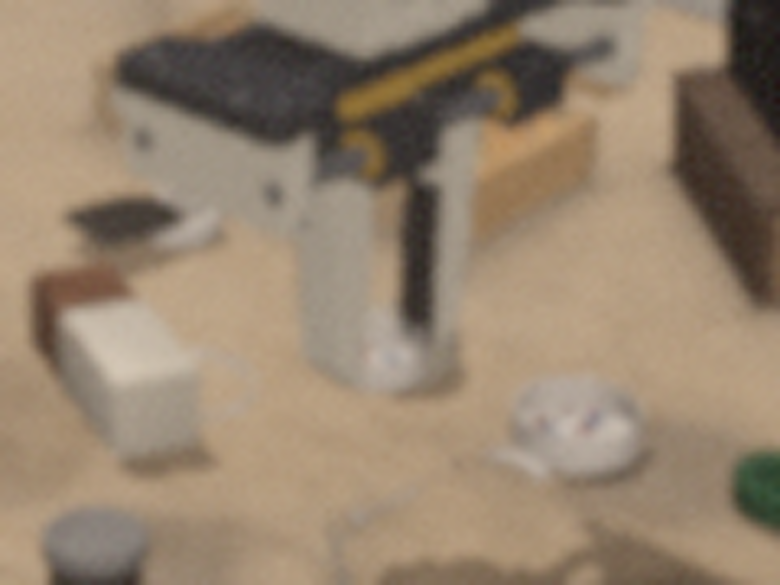

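The tin is held level at crop (395,360). I'll carry it gently to the left round pocket.

Emit:
servo_tool:
  moves:
    - [[-0.7,-0.3,0,0,0,0,2.8],[-1.5,-0.6,0,0,0,0,2.8],[-2,-0.7,0,0,0,0,2.8],[-2.5,-0.9,0,0,0,0,2.8],[-2.5,-0.9,0,0,0,0,2.8],[-2.2,-0.8,0,0,0,0,2.8],[-1.6,-0.5,0.5,0,0,0,2.8],[-0.8,-0.3,1,0,0,0,2.8],[-0.4,-0.15,1,0,0,0,2.8],[0,0,1,0,0,0,2.8],[0,0,0.5,0,0,0,2.8],[0,0,0,0,0,0,2.8]]

```text
t: 12.25
tcp_pos: [0.4926, -0.1995, 0.0288]
eef_rot: [-0.001, 0.713, 0.701, -0.0]
ft_force: [-0.4, -0.1, 0.1]
width: 0.0335
gripper_force: 8.0
```

```bash
python3 -c "
from h import *
go(.4946,-.2009,.013,-1)"
```

```text
t 12.2 pos [ 0.4926 -0.1995  0.0288] ang -1.0 tilt 0.15 q6 -0.58 w 0.0335 | turn z -0.0 then xy cm -0.13 0.2 z 1.58
```

Emit:
servo_tool:
  moves:
    - [[-0.1,0.2,0.7,0,0,0,2.8],[0,0,0.5,0,0,0,2.8],[0,0,0.3,0,0,0,2.8],[0,0,0,0,0,0,2.8],[0,0,0,0,0,0,2.8]]

```text
t: 12.75
tcp_pos: [0.4952, -0.2018, 0.0151]
eef_rot: [-0.0, 0.714, 0.701, -0.0]
ft_force: [0.8, 0.3, -0.8]
width: 0.0334
gripper_force: 8.0
```

Lower the last 2 mm, open slowly, raise and head for the wax at (0.653, 0.0115).

Emit:
servo_tool:
  moves:
    - [[0,0,0.2,0,0,0,2.8],[0,0,0,0,0,0,2.8],[0,0,0,0,0,0,3.6],[0,0,0,0,0,0,4.2],[0,0,0,0,0,0,4.8],[0,0,-1,0,0,0,5],[0,0,-3,0,0,0,6],[0,0,-4,0,0,0,7],[4,3,-1,0,0,0,7],[4,3,0,0,0,0,7],[4,3,0,0,0,0,7],[4,3,0,0,0,0,7]]

```text
t: 13.95
tcp_pos: [0.6187, -0.0434, 0.1043]
eef_rot: [0.001, 0.714, 0.7, 0.0]
ft_force: [0.7, -1.3, 0.8]
width: 0.0698
gripper_force: 0.0
```

```bash
python3 -c "
from h import *
go(.653,.0115,.007,-1);save(capture('scene'),'tin3',(240,220,400,330),5)"
```

```text
t 13.9 pos [ 0.6187 -0.0434  0.1043] ang -1.1 tilt 0.09 q6 -0.23 w 0.0698 | turn z -0.1 then xy cm 5.55 3.33 z 9.73
```

View pics/tin3.png

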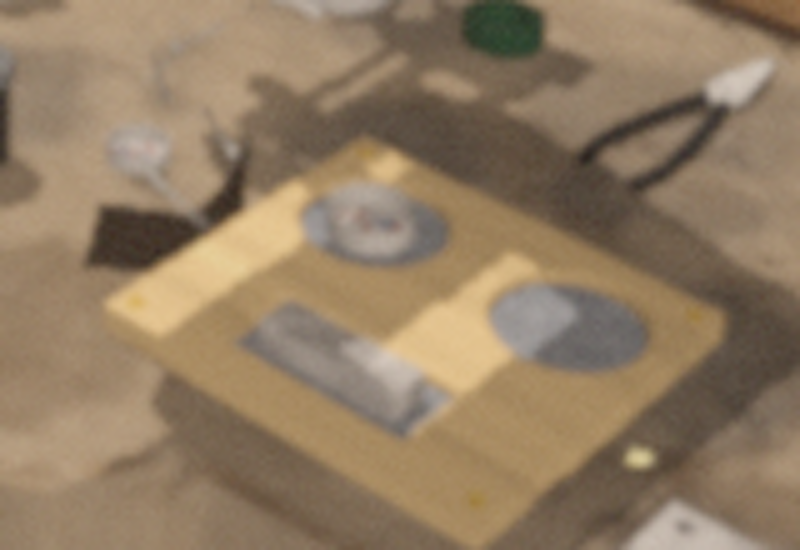

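The tin at crop (370,222) and the bar at (340,365) sit in their pockets. Next is the wax.

Emit:
servo_tool:
  moves:
    - [[2.8,1.6,1,0,0,0,7],[2.6,1.6,2,0,0,0,7],[0.15,0.1,2.5,0,0,0,7],[0,0,2,0,0,0,7],[0,0,1.5,0,0,0,7],[0,0,0.6,0,0,0,7],[0,0,0,0,0,0,7],[0,0,0,0,0,0,5],[0,0,0,0,0,0,4],[0,0,0,0,0,0,3.5],[0,0,0,0,0,0,3.5],[0,0,0,0,0,0,3.5]]
  grip_force: 15

```text
t: 15.2
tcp_pos: [0.652, 0.0099, 0.0077]
eef_rot: [0.001, 0.714, 0.701, 0.0]
ft_force: [-0.9, -0.6, 3.6]
width: 0.0423
gripper_force: 15.0
```

```bash
python3 -c "
from h import *
go(.493,-.2913,.08,-1);print(read_state()['gripper_force'])"
```

```text
t 15.2 pos [0.652  0.0099 0.0077] ang -1.1 tilt 0.07 q6 -0.14 w 0.0423 | turn z -0.1 then xy cm -30.39 -15.37 z -7.23
15.000555056612939
```

Emit:
servo_tool:
  moves:
    - [[0,0,-1,0,0,0,3.5],[0,0,-3,0,0,0,3.5],[0,0,-3,0,0,0,3.5],[-2,-1,-1,0,0,0,3.5],[-3.5,-1.8,0,0,0,0,3.5],[-3.5,-1.8,0,0,0,0,3.5],[-3.5,-1.8,0,0,0,0,3.5],[-3.5,-1.8,0,0,0,0,3.5],[-3.5,-1.8,0,0,0,0,3.5],[-3.5,-1.8,0,0,0,0,3.5],[-3.5,-1.8,0,0,0,0,3.5],[-3,-1.4,0,0,0,0,3.5]]

```text
t: 16.4
tcp_pos: [0.4949, -0.2837, 0.0875]
eef_rot: [0.0, 0.714, 0.7, -0.0]
ft_force: [0.4, 0.0, 0.2]
width: 0.0428
gripper_force: 15.0
```

Emit:
servo_tool:
  moves:
    - [[-0.7,-0.3,1,0,0,0,3.5],[0,0,2,0,0,0,3.5],[0,0,1.5,0,0,0,3.5],[0,0,0,0,0,0,3.5]]

```text
t: 16.8
tcp_pos: [0.4917, -0.2871, 0.0396]
eef_rot: [-0.003, 0.714, 0.701, 0.0]
ft_force: [-0.3, 0.0, -0.8]
width: 0.0425
gripper_force: 15.0
```

```bash
python3 -c "
from h import *
go(.493,-.2913,.015,-1)"
```

```text
t 16.8 pos [ 0.4917 -0.2871  0.0396] ang -1.1 tilt 0.29 q6 -0.71 w 0.0425 | turn z -0.1 then xy cm -0.42 0.14 z 2.46
```

Emit:
servo_tool:
  moves:
    - [[-0.4,0.1,1,0,0,0,3.5],[0,0,0.8,0,0,0,3.5],[0,0,0.5,0,0,0,3.5],[0,0,0.2,0,0,0,3.5],[0,0,0,0,0,0,3.5]]

```text
t: 17.3
tcp_pos: [0.4938, -0.2929, 0.0166]
eef_rot: [-0.0, 0.714, 0.701, 0.0]
ft_force: [0.2, -0.1, -0.5]
width: 0.0427
gripper_force: 15.0
```

Emit:
servo_tool:
  moves:
    - [[0,0,0,0,0,0,5.5],[0,0,0,0,0,0,5.5],[0,0,0,0,0,0,5.5],[0,0,-2,0,0,0,6.5],[0,0,-4,0,0,0,6.5],[0,0,-4,0,0,8.5,6.5],[0,0,0,0,0,8.5,6.5],[0,0,0,0,0,8.5,6.5]]

```text
t: 18.1
tcp_pos: [0.4948, -0.2939, 0.1191]
eef_rot: [0.002, 0.852, 0.523, 0.001]
ft_force: [-0.6, 0.3, -0.3]
width: 0.0652
gripper_force: 0.0
```

```bash
python3 -c "
from h import *
go(.5599,.0734,.10,-27)"
```

```text
t 18.1 pos [ 0.4948 -0.2939  0.1191] ang -26.9 tilt 0.24 q6 -0.26 w 0.0652 | turn z 0.1 then xy cm 35.68 -10.88 z 1.91
```

Emit:
servo_tool:
  moves:
    - [[4,-1.2,0,0,0,0,6.5],[4,-1.2,0,0,0,0,6.5],[4,-1.2,0,0,0,0,6.5],[4,-1.2,0,0,0,0,6.5],[4,-1.2,0,0,0,0,6.5],[4,-1.2,0,0,0,0,6.5],[4,-1.2,0,0,0,0,6.5],[4,-1.2,0,0,0,0,6.5],[3,-1,1,0,0,0,6.5],[0.6,-0.2,1,0,0,0,6.5],[0,0,0,0,0,0,6.5]]

```text
t: 19.2
tcp_pos: [0.5552, 0.0745, 0.0955]
eef_rot: [-0.001, 0.85, 0.527, -0.001]
ft_force: [-1.0, 0.3, 0.2]
width: 0.0652
gripper_force: 0.0
```

```bash
python3 -c "
from h import *
go(.5599,.0734,.010,-27);im=capture('scene')
a=cv2.resize(im[230:320,250:370],None,fx=3.3,fy=3.3);b=cv2.resize(im[140:230,190:310],None,fx=3.3,fy=3.3);save(np.hstack([a,b]),'wax3',None,1)"
```

```text
t 19.2 pos [0.5552 0.0745 0.0955] ang -26.4 tilt 0.16 q6 0.4 w 0.0652 | turn z 0.6 then xy cm 0.12 0.47 z 8.55
```

View pics/wax3.png

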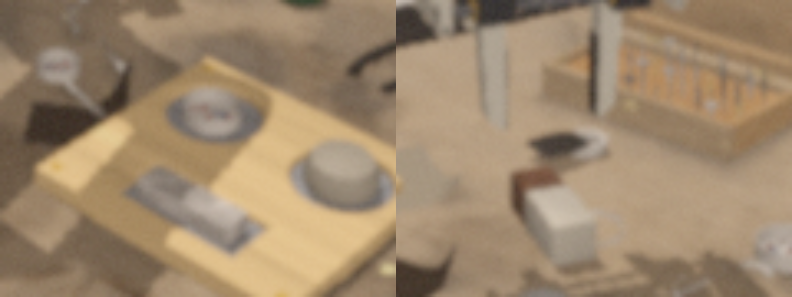

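The wax is in its pocket (left crop, 345,175) and the open fingers are above the polish bar (right crop, 560,220).

Emit:
servo_tool:
  moves:
    - [[0.1,0.45,1,0,0,0.5,6.5],[0,0,2.5,0,0,0,6.5],[0,0,2.5,0,0,0,6.5],[0,0,1.5,0,0,0,6.5],[0,0,0.8,0,0,0,6.5],[0,0,0,0,0,0,6.5],[0,0,0,0,0,0,4.5],[0,0,0,0,0,0,3],[0,0,0,0,0,0,3],[0,0,0,0,0,0,3],[0,0,0,0,0,0,3],[0,0,0,0,0,0,3]]
  grip_force: 25

```text
t: 20.45
tcp_pos: [0.5608, 0.0728, 0.0144]
eef_rot: [-0.0, 0.853, 0.522, 0.0]
ft_force: [-2.4, 1.0, 5.8]
width: 0.0342
gripper_force: 24.9
```

```bash
python3 -c "
from h import *
go(.405,.281,.08,2.5);print(read_state()['gripper_force'])"
```

```text
t 20.4 pos [0.5608 0.0728 0.0144] ang -27.0 tilt 0.01 q6 0.4 w 0.0342 | turn z -29.5 then xy cm 21.48 -14.66 z -6.56
24.9126398563385
```

Emit:
servo_tool:
  moves:
    - [[0,0,-2,0,0,0,3],[0,0,-3,0,0,0,3],[0,0,-1.5,0,0,-7.4,3],[0,0,0,0,0,-7.4,3],[0,0,0,0,0,-7.4,3],[0,0,0,0,0,-7.3,3],[3,-2,0,0,0,0,3],[3.7,-2.5,0,0,0,0,3],[3.7,-2.5,0,0,0,0,3],[3.7,-2.5,0,0,0,0,3],[3.7,-2.5,0,0,0,0,3],[2.7,-2,0,0,0,0,3]]

```text
t: 21.65
tcp_pos: [0.4102, 0.273, 0.0785]
eef_rot: [-0.0, 0.692, 0.722, -0.0]
ft_force: [1.1, 0.6, -3.2]
width: 0.0336
gripper_force: 24.9
```

Emit:
servo_tool:
  moves:
    - [[1,-0.65,1,0,0,0,3],[0,0,1,0,0,0,3],[0,0,0,0,0,0,3],[0,0,0,0,0,0,3]]

```text
t: 22.05
tcp_pos: [0.4061, 0.2799, 0.0582]
eef_rot: [-0.0, 0.692, 0.722, -0.001]
ft_force: [0.2, 0.4, -2.2]
width: 0.034
gripper_force: 24.9
```

```bash
python3 -c "
from h import *
go(.405,.281,.0222,2.5);save(capture('top'),'pol2',(115,185,215,260),6)"
```

```text
t 22.1 pos [0.4061 0.2799 0.0582] ang 2.4 tilt 0.07 q6 0.34 w 0.034 | turn z -0.1 then xy cm 0.11 -0.1 z 3.6
```

View pics/pol2.png

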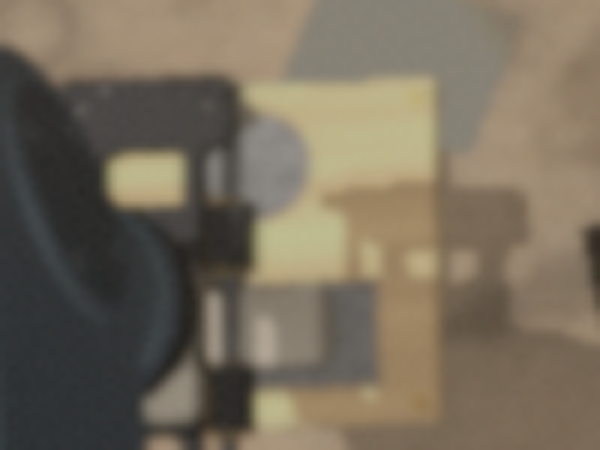

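The bar's right end is at crop (325,325) over the pocket, whose right end is at crop 378. I'll check the remaining offset by projection.

```bash
python3 -c "
from h import *
f=lambda u,v,z:at_z('top',((u+.5)/6-.5+115,(v+.5)/6-.5+185),z).round(4)
print(f(325,285,.076),f(325,366,.076),'pocket end',f(380,284,.012),f(380,383,.012))"
```

```text
[0.4247 0.2335 0.076 ] [0.3897 0.2321 0.076 ] pocket end [0.4292 0.2228 0.012 ] [0.3835 0.2213 0.012 ]
```

Emit:
servo_tool:
  moves:
    - [[0,-0.1,1.5,0,0,0,3],[0,0,1,0,0,0,3],[0,0,0.7,0,0,0,3],[0,0,0.3,0,0,0,3],[0,0,0,0,0,0,3],[0,0,0,0,0,0,3]]

```text
t: 22.7
tcp_pos: [0.4047, 0.2811, 0.0241]
eef_rot: [0.0, 0.692, 0.722, 0.0]
ft_force: [0.6, -0.2, -2.7]
width: 0.0339
gripper_force: 24.9
```

```bash
python3 -c "
from h import *
go(.405,.281,.0214,2.5);print(read_state()['ft_force'])"
```

```text
t 22.7 pos [0.4047 0.2811 0.0241] ang 2.4 tilt 0.02 q6 0.34 w 0.0339 | turn z -0.1 then xy cm -0.01 0.03 z 0.27
[ 0.55439363 -0.16806231 -2.71519141]
```

Emit:
servo_tool:
  moves:
    - [[0,0,0.25,0,0,0,3],[0,0,0,0,0,0,3],[0,0,0,0,0,0,5],[0,0,0,0,0,0,5],[0,0,0,0,0,0,5],[0,0,-2,0,0,0,5],[0,0,-4,0,0,0,5],[0,0,-4,0,0,0,5.5],[-4,0.2,0,0,0,0,5.5],[-4,0.2,0,0,0,0,5.5],[-4,0.2,0,0,0,0,5.5],[-4,0.2,0,0,0,0,5.5]]

```text
t: 23.9
tcp_pos: [0.4193, 0.1203, 0.1218]
eef_rot: [0.0, 0.692, 0.722, 0.0]
ft_force: [0.9, -0.5, -0.8]
width: 0.055
gripper_force: 0.0
```

Emit:
servo_tool:
  moves:
    - [[-4,0.2,0,0,0,0,5.5],[-4,0.2,0,0,0,0,5.5],[-4,0.2,0,0,0,0,5.5],[-3,0.1,0,0,0,0,5.5],[0,0,0,0,0,0,5.5],[0,0,0,0,0,0,5.5]]

```text
t: 24.5
tcp_pos: [0.4325, -0.0284, 0.1214]
eef_rot: [-0.0, 0.693, 0.721, 0.0]
ft_force: [-0.1, 0.2, -0.2]
width: 0.0547
gripper_force: 0.0
```

```bash
python3 -c "
from h import *
go(.432,-.0427,.015,2.5);im=capture('scene')
a=cv2.resize(im[165:255,90:210],None,fx=3.3,fy=3.3);b=cv2.resize(im[185:275,190:310],None,fx=3.3,fy=3.3);save(np.hstack([a,b]),'pol3',None,1)"
```

```text
t 24.5 pos [ 0.4325 -0.0284  0.1214] ang 2.3 tilt 0.02 q6 -0.37 w 0.0547 | turn z -0.2 then xy cm -1.43 -0.11 z 10.64
```

View pics/pol3.png

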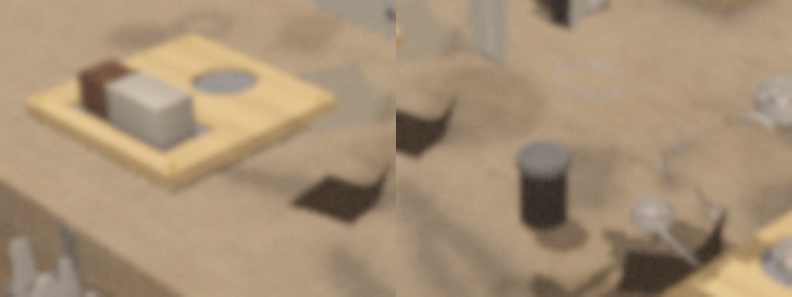

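The polish bar sits in its oblong pocket (left crop, 135,105) and the canister stands at right crop (543,185). I'll grip it by the lid at mid-pad.

Emit:
servo_tool:
  moves:
    - [[-1.35,-0.1,1,0,0,0,5.5],[0,0,2,0,0,0,5.5],[0,0,3,0,0,0,5.5],[0,0,2.5,0,0,0,5.5],[0,0,1.2,0,0,0,5.5],[0,0,0.2,0,0,0,5.5],[0,0,0,0,0,0,5.5],[0,0,0,0,0,0,4.2],[0,0,0,0,0,0,3],[0,0,0,0,0,0,2.5],[0,0,0,0,0,0,2.5],[0,0,0,0,0,0,2.5]]
  grip_force: 20

```text
t: 25.75
tcp_pos: [0.4327, -0.0418, 0.0229]
eef_rot: [0.001, 0.692, 0.722, 0.0]
ft_force: [-0.7, 0.6, 5.4]
width: 0.0337
gripper_force: 20.0
```

```bash
python3 -c "
from h import *
go(.4845,.285,.1,2.5);print(read_state()['gripper_force'])"
```

```text
t 25.8 pos [ 0.4327 -0.0418  0.0229] ang 2.4 tilt 0.08 q6 -0.4 w 0.0337 | turn z -0.1 then xy cm 32.42 6.6 z -7.71
20.00065505504608
```

Emit:
servo_tool:
  moves:
    - [[0,0,-1,0,0,0,2.5],[0,0,-3,0,0,0,2.5],[0,0,-3,0,0,0,2.5],[2,0.6,-1,0,0,0,2.5],[3,0.8,0,0,0,0,2.5],[3.5,0.8,0,0,0,0,2.5],[3.5,0.8,0,0,0,0,2.5],[3.5,0.8,0,0,0,0,2.5],[3.5,0.8,0,0,0,0,2.5],[3.5,0.8,0,0,0,0,2.5],[3.5,0.8,0,0,0,0,2.5],[3.5,0.4,0,0,0,0,2.5]]

```text
t: 26.95
tcp_pos: [0.4858, 0.2574, 0.1028]
eef_rot: [0.0, 0.692, 0.722, 0.0]
ft_force: [0.9, -0.3, -0.9]
width: 0.0338
gripper_force: 20.0
```

Emit:
servo_tool:
  moves:
    - [[2,0,0,0,0,0,2.5],[0.9,0,1,0,0,0,2.5],[0,0,2,0,0,0,2.5],[0,0,1,0,0,0,2.5],[0,0,0,0,0,0,2.5]]

```text
t: 27.45
tcp_pos: [0.4826, 0.2836, 0.0604]
eef_rot: [-0.001, 0.692, 0.722, -0.002]
ft_force: [0.5, -0.3, 0.1]
width: 0.0335
gripper_force: 20.0
```

```bash
python3 -c "
from h import *
go(.4845,.285,.0305,2.5);save(capture('scene'),'can2',(80,130,220,235),5.5)"
```

```text
t 27.4 pos [0.4826 0.2836 0.0604] ang 2.4 tilt 0.27 q6 0.29 w 0.0335 | turn z -0.1 then xy cm 0.13 0.19 z 2.99
```

View pics/can2.png

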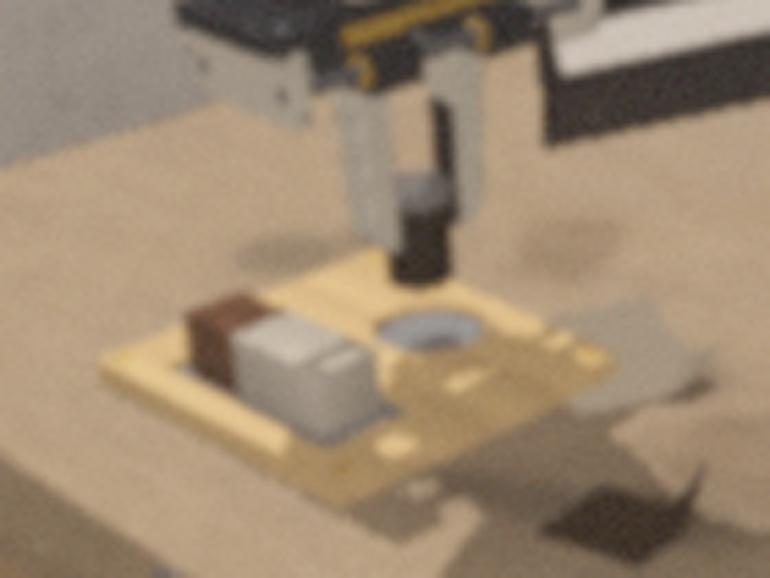

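The canister hangs upright at crop (420,230), right above the round pocket at (430,330).

Emit:
servo_tool:
  moves:
    - [[0.1,0.2,1,0,0,0,2.5],[0,0,1,0,0,0,2.5],[0,0,0.6,0,0,0,2.5],[0,0,0.3,0,0,0,2.5],[0,0,0,0,0,0,2.5],[0,0,0,0,0,0,2.5]]

```text
t: 28.1
tcp_pos: [0.4863, 0.2861, 0.0334]
eef_rot: [0.0, 0.692, 0.722, 0.0]
ft_force: [0.4, -0.6, 0.7]
width: 0.0336
gripper_force: 20.0
```

Emit:
servo_tool:
  moves:
    - [[0,0,0.2,0,0,0,2.5],[0,0,0.1,0,0,0,2.5],[0,0,0,0,0,0,2.5],[0,0,0,0,0,0,2.5]]

```text
t: 28.5
tcp_pos: [0.4863, 0.286, 0.0304]
eef_rot: [0.0, 0.692, 0.722, 0.0]
ft_force: [-0.0, -0.7, 0.2]
width: 0.0335
gripper_force: 20.0
```

Emit:
servo_tool:
  moves:
    - [[0,0,0,0,0,0,3.8],[0,0,0,0,0,0,4.4],[0,0,0,0,0,0,4.8],[0,0,0,0,0,0,4.8],[0,0,-1,0,0,0,4.8],[0,0,-3,0,0,0,4.8],[0,0,-4,0,0,0,4.8],[0,0,-4,0,0,0,4.8],[4,3,0,0,0,0,5],[4,3,0,0,0,0,5],[4,3,0,0,0,0,5],[0,0,0,0,0,0,5]]

```text
t: 29.7
tcp_pos: [0.5733, 0.4141, 0.1489]
eef_rot: [-0.0, 0.691, 0.723, 0.001]
ft_force: [-0.2, 0.1, -0.4]
width: 0.0505
gripper_force: 0.0
```

```bash
python3 -c "
from h import *
im=capture('scene')
a=cv2.resize(im[165:255,80:200],None,fx=3.3,fy=3.3);b=cv2.resize(im[230:320,250:370],None,fx=3.3,fy=3.3);save(np.hstack([a,b]),'fin',None,1)"
```

```text
(no output)
```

View pics/fin.png

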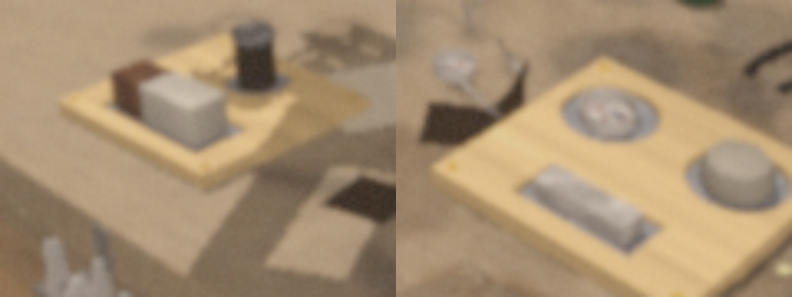

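All five things sit in their pockets: canister upright at (255,58), polish bar (170,105), tin (610,112), wax (737,172), steel bar (590,205).

```bash
python3 -c "
from bench import *
print(hand_in())"
```

```text
the job is handed in; nothing more can be done
None
```

Both kits are made up and the job is handed in at about 30 s; the last picture shows all five things in their pockets, the tin level and the canister upright, and I never touched the loupe, wax ring or pliers.

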